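# Seat a glaze test tile in the shrinkage gauge and close the jaw on it

## Task

The test tile with the teal glaze lies loose on the shrinkage gauge: with the fingertips gently push it flat against the aluminium fence and slide it along the fence into the corner pocket, fully home against the steel end stop. Only then push the brass jaw along the fence until it touches the tile, so that the fired length can be read, and move clear. Do not pinch or lift the tile, do not shove it home with the jaw, and leave everything else where it stands.

Things in the scene. Friction and masses are not known exactly. Their poses are not given: they have to be found in the camera images.
- teal_tile: Tile to be measured: flat fired beige test tile with a teal glaze patch on top, 38 x 48 mm, 9 mm thick (10 over the glaze), about 35 g. Origin: centre of its underside; x along the 38 mm side, y along the 48 mm side, z up. It starts loose on the gauge board between pocket and jaw, clear of the fence, turned up to 0.5 rad from the gauge's axes.
- gauge: Shrinkage gauge, fixed to the bench but elsewhere in each run: wooden board 150 (x) x 390 (y) x 14 mm. Origin: centre of its underside; x across the board to the fence (away from the robot), y along the fence from pocket to open jaw (to the left), z up. Fence: aluminium bar 20 mm wide along the far edge, face at x = +40 mm. Steel end stop: face at y = -165 mm. Both rise 14 mm above the board.
- corner (a point): Inner corner of the pocket, where fence face, end stop face and board top meet (gauge x = 40, y = -165, z = 14 mm). Axes as gauge. The origin of a tile that is home, 38 mm side across and 48 mm side along the fence, is at x = -19, y = +24, z = 0 mm from here.
- keeper_nose (a point): Foot of the round nose of the steel keeper, on its end towards the jaw, 33 mm from the end stop (gauge x = -8, y = -132, z = 14 mm). The keeper, 14 mm wide and 14 mm high, runs from here to the end stop, parallel to the fence, leaving a pocket 41 mm wide between them: the tile enters only flat against the fence, and when home sticks out 15 mm past the nose.
- gauge_jaw (a joint): Travel of the brass jaw along the fence to the end stop, m: 0 open (left end), 0.267 touching a home tile, 0.285 limit; starts at 0 to 0.045. About 2 N of friction; it stays where left. Saddle over the fence 34 x 44 mm, top 36 mm above the bench; blade 8 mm thick, 14 mm high, reaching 84 mm from it over the board to the robot; its measuring face is at gauge y = 150 mm minus this value.
- jaw_tab (a point): Centre of the rear face (away from the end stop) of the jaw's upright thumb tab, 30 mm wide across the fence, 7 mm thick, 36 to 61 mm above the bench. This point is 50 mm above the bench, over the middle of the fence (10 mm beyond its face), 44 mm behind the jaw's measuring face. Push here in the gauge's -y direction. Axes as gauge.
- brown_tile: Bystander: test tile with a brown glaze patch, 38 x 48 x 10 mm, lying on the bench. Origin: centre of its underside.
- stopper: Bystander: round cream plaster mould stopper, 50 mm wide, 33 mm high. Origin: centre of its underside.
- cast_cup: Bystander: raw grey-beige slip-cast cup standing by itself on the bench, 66 mm wide, 65 mm high. Origin: centre of its underside.
- rib: Bystander: flat wooden throwing rib, 51 x 98 x 8 mm. Origin: centre of its underside.
- ring: Bystander: white plaster mould ring (short tube), 86 mm wide, 98 mm high. Origin: centre of its underside.

How it is judged:
By the outcome, as a careful person would: the job done as asked, in the order asked, and still so for the second after the job is handed in, with the robot touching nothing.
It also fails if it takes over 67 s, if anything falls off the work surface, if the arm or the gripper's body presses on something with over 40 N, if the wrist force passes 120 N, or if a joint passes its speed limit or range.

## Robot

A 6-joint arm with a two-finger parallel gripper is mounted at the origin on a cart in front of the work surface, level with it; the furniture and walls round the work are solid. World frame = base frame: x ahead of the robot, y to its left, z up, the work surface at z = 0. Lengths are in m, angles in rad, forces in N, time in s.
With the tool pointing down it reaches from about 0.3 to 0.825 m from the base axis. Payload 5.4 kg.
Tool frame: the origin (TCP) lies between the finger pads, 19 mm behind the fingertips; this is the grasp point; z points along the fingers, y is the line along which they close (so a half turn about z gives the same grasp; the last joint's range is limited). The gripper opens to 92 mm and grips with 3 to 60 N. Pads are 20 mm wide; open, the fingers measure 128 mm over their backs; the gripper's body (75 mm by 189 mm) begins 69 mm behind the grasp point.
Start: joints at [1.052, 0.158, 1.597, -0, 1.386, -0.21], TCP at [0.175, 0.548, 0.233] pointing down, gripper open.
Joint ranges: [-2.91, 2.91], [-0.94, 2.29], [0.18, 2.7], [-1.29, 4.43], [0.17, 2.64], [-3, 3]. Speed limits (rad/s): [2.57, 2.57, 3.14, 3.14, 3.14, 3.14].

## Interface

Orientations are given as a rotation vector (axis times angle).
In Python, from workcell import * gives the robot as it stands. Calls block until the motion is done:
- goto(position, orientation): joint-space move of the TCP to a pose.
- line_to(position, rot=None, max_speed=0.15): straight line of the TCP; rot=None keeps the orientation; max_speed is the mean speed in m/s.
- set_joints(angles): joint-space move.
- set_gripper(opening, newtons=None): opening from 0.0 (shut) to 1.0 (fully open); newtons is the grip in N (None keeps the last); returns when the fingers have stopped.
- hold(seconds).
- inverse_kinematics(position, orientation): joint angles nearest the present ones, or None.
- read_camera(name): name is "scene" or "side" or "wrist"; returns a dict with "pixels" (400x640x3 uint8, blue, green, red), "fx", "fy", "cx", "cy" (pixels), "k1" (the pictures are not rectified: a ray, as slopes to the right and down, at radius r is drawn at 1 + k1 r^2 times it, then the intrinsics apply), "R" (3x3) and "t" (3): a world point X has camera coordinates R X + t. Camera axes: x right, y down, z forward; pixel columns grow to the right and rows downward; lengths in m; the calibration is good to about 2 mm. A picture is of the moment at which its call begins. There is no depth.
A pose or a line that the arm cannot do raises MotionError and nothing moves.
- job_done(): hands the job in; it is judged then, once.
Trained networks look in a picture, given as the dict that the camera call returned (one of the last four; its "shot" number tells which), for a name from the list of things; names that differ only in an ending like _2 or _b are one class to them, and where a whole thing is asked for, a point or a joint stands for the part that bears it (a point fixed in the world has none). Each returns a list of dicts, best first, with "p" (0 to 1); they miss things now and then, are a little off and sometimes report something else, mostly with a low value. They report only what shows in the picture. A call takes as long as a camera call.
- cut_out(query, picture): "region" (400x640 bool, what is visible of it).
- place_of(query, picture): "location" ([x, y, z] in m, in the coordinates of the camera as it stood for that picture, good to about 4 mm: a listed point, or the origin of a listed thing).
Readings, each from a call of its own:
- current_clock(): time.
- current_joints(): joint angles.
- current_joint_vel(): joint speeds.
- current_effort(): joint torques, N m.
- current_ee_pos(): TCP position.
- current_tool_rot(): TCP orientation.
- current_contact_force(): force on the tool from outside, world axes, zero at the start.
- current_ft_torque(): the same for the moment, N m.
- current_opening(): opening from 0.0 (shut) to 1.0 (fully open).
- current_grip_force(): force on a finger pad.
Only numpy, scipy, OpenCV 4.12 (cv2) and the standard library are available. Lean on these libraries where they do the work, as an engineer would, in place of code of your own. Each camera call takes 0.05 s, during which the arm holds its last target. There are 200 camera calls.

## Working session

There is one attempt and no reset: what is moved stays moved. The work goes in short steps, each a Python script; the robot and the scene stay as the last script left them, time stands still between calls to the robot, and variables do not carry over. Pictures are saved under pics/ and viewed, at most 10 in all, crops included, and the job is handed in when it is done.

```bash
mkdir -p pics
cat > h.py <<'E'
from workcell import *
import numpy as np, cv2
from scipy.spatial.transform import Rotation as Ro
def world(p,c): return np.array(c["R"]).T@(np.array(p)-np.array(c["t"]))
def find(q,c):
    r=place_of(q,c)
    return [(round(d["p"],2),np.round(world(d["location"],c),4)) for d in r[:2]]
def proj(X,c):
    p=np.array(c["R"])@np.array(X)+np.array(c["t"]); s=p[:2]/p[2]; s=s*(1+c["k1"]*(s@s))
    return np.array([c["fx"]*s[0]+c["cx"],c["fy"]*s[1]+c["cy"]])
def unproj(uv,c,z):
    d=np.array([(uv[0]-c["cx"])/c["fx"],(uv[1]-c["cy"])/c["fy"]]); s=d.copy()
    for _ in range(20): s=d/(1+c["k1"]*(s@s))
    R=np.array(c["R"]); o=-R.T@np.array(c["t"]); v=R.T@np.array([s[0],s[1],1]); return o+v*(z-o[2])/v[2]
E
python3 - <<'E'
from h import *
for n in ["scene","side"]:
    c=read_camera(n); cv2.imwrite(f"pics/{n}1.png",c["pixels"])
    print(n,-np.array(c["R"]).T@c["t"])
    for q in ["teal_tile","gauge","corner","keeper_nose","jaw_tab","brown_tile","stopper","cast_cup","rib","ring"]: print(q,find(q,c))
print(current_clock(),current_tool_rot())
E
```

```text
scene [ 0.09258698 -0.5981011   0.63981423]
teal_tile [(0.58, array([ 0.5487, -0.0672,  0.0142]))]
gauge [(0.55, array([ 0.5651, -0.0241,  0.0038]))]
corner [(0.61, array([ 0.5872, -0.1916,  0.0155]))]
keeper_nose [(0.84, array([ 0.5396, -0.1537,  0.0148]))]
jaw_tab [(0.64, array([0.63  , 0.1643, 0.0492]))]
brown_tile [(0.69, array([ 0.3471,  0.2674, -0.0015])), (0.24, array([ 0.6706, -0.3521,  0.0015]))]
stopper [(0.77, array([0.7256, 0.1414, 0.0017])), (0.62, array([ 0.3449,  0.267 , -0.0042]))]
cast_cup [(0.81, array([ 0.3553, -0.2276,  0.0011])), (0.68, array([ 0.543 , -0.1574,  0.0123]))]
rib [(0.78, array([0.6548, 0.3456, 0.002 ]))]
ring [(0.66, array([ 6.692e-01, -3.501e-01,  5.000e-04]))]
side [0.54281385 0.82671348 0.59579968]
teal_tile [(0.54, array([ 0.5515, -0.0689,  0.0158]))]
gauge [(0.98, array([ 0.5593, -0.0222,  0.0032]))]
corner [(0.56, array([ 0.5869, -0.1961,  0.0119]))]
keeper_nose []
jaw_tab [(0.71, array([0.6271, 0.1624, 0.05  ]))]
brown_tile [(0.93, array([ 0.3483,  0.2638, -0.002 ])), (0.47, array([ 0.3544, -0.2333, -0.0033]))]
stopper [(0.6, array([ 0.727 ,  0.1355, -0.0022]))]
cast_cup [(0.61, array([ 0.3528, -0.2304, -0.0034]))]
rib [(0.86, array([0.6576, 0.3448, 0.0008]))]
ring [(0.75, array([ 0.7248,  0.1371, -0.0017])), (0.67, array([ 0.6737, -0.3448, -0.0041]))]
1.1 [-4.83117498e-01 -3.10420939e+00  5.64904105e-05]
```

Run:
```python
from h import *
goto([0.50,-0.02,0.36],current_tool_rot()*0+np.array([0,np.pi,0]))
c=read_camera("wrist"); cv2.imwrite("pics/w1.png",c["pixels"])
print(-np.array(c["R"]).T@c["t"])
for q in ["teal_tile","gauge","corner","keeper_nose","jaw_tab"]: print(q,find(q,c))
np.save("w1.npy",c,allow_pickle=True)
c=read_camera("scene"); cv2.imwrite("pics/scene2.png",c["pixels"])
for q in ["teal_tile","gauge","corner","keeper_nose","jaw_tab"]: print(q,find(q,c))
np.save("s2.npy",c,allow_pickle=True)
print(current_clock(),current_ee_pos(),current_joints())
```

```text
[ 0.42413245 -0.01911531  0.51205447]
teal_tile [(0.65, array([ 0.5462, -0.0627,  0.0113]))]
gauge [(0.95, array([ 0.5582, -0.0253,  0.0031]))]
corner [(0.65, array([ 0.5834, -0.1883,  0.0156]))]
keeper_nose [(0.6, array([ 0.5432, -0.154 ,  0.0172]))]
jaw_tab [(0.85, array([0.6316, 0.1651, 0.0534]))]
teal_tile [(0.63, array([ 0.5446, -0.0659,  0.0117]))]
gauge [(0.66, array([ 0.5645, -0.0248,  0.004 ])), (0.26, array([ 0.6668, -0.3491, -0.0008]))]
corner [(0.87, array([ 0.5882, -0.1896,  0.0146])), (0.26, array([ 0.3437,  0.2687, -0.0028]))]
keeper_nose [(0.81, array([ 0.5392, -0.1543,  0.012 ]))]
jaw_tab [(0.88, array([0.6324, 0.1676, 0.0505]))]
4.075 [ 0.50001299 -0.02001608  0.35999023] [-2.81949162e-01 -9.11768610e-02  1.60624003e+00 -2.62177038e-05
  1.62652771e+00 -1.85275372e+00]
```

View pics/scene1.png

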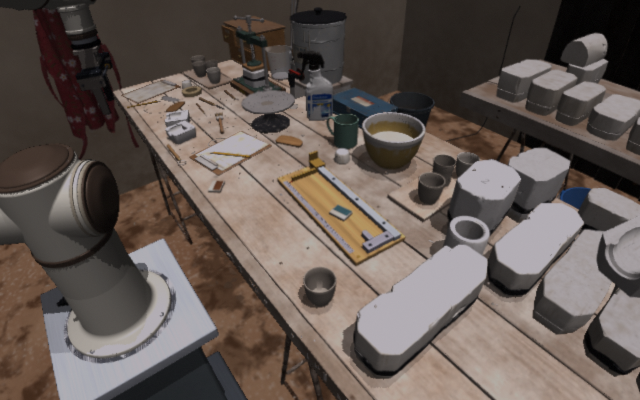

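View pics/w1.png

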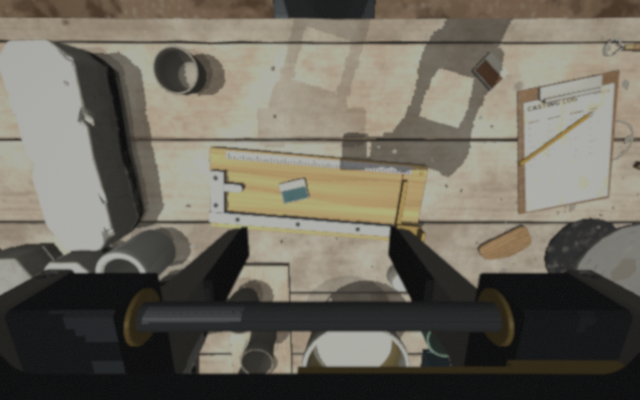

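The wrist picture shows the gauge from about (210,147) to (425,235), with the end stop on the left and the fence along the lower edge. The tile is at about (293,189) and the jaw at about (405,205). The bowl and moulds stand clear of it. I'll take a closer look next.

Run:
```python
from h import *
goto([0.53,-0.03,0.17],np.array([0,np.pi,0]))
c=read_camera("wrist")
for q in ["teal_tile","gauge","corner","keeper_nose","jaw_tab"]: print(q,find(q,c))
r=cut_out("teal_tile",c)[0]["region"]
cn=max(cv2.findContours(r.astype(np.uint8),0,1)[0],key=cv2.contourArea)
print(cv2.minAreaRect(np.array([unproj(p,c,.023)[:2]*1000 for p in cn[:,0]],np.float32)))
np.save("w2.npy",c,allow_pickle=True)
im=cv2.resize(c["pixels"],(800,500)); 
cv2.imwrite("pics/w2.png",im); print(current_clock())
```

```text
teal_tile [(0.72, array([ 0.5481, -0.0648,  0.0137]))]
gauge [(0.78, array([ 5.593e-01, -2.130e-02, -1.000e-04]))]
corner [(0.88, array([ 0.589 , -0.1902,  0.014 ]))]
keeper_nose [(0.82, array([ 0.5381, -0.1514,  0.0168]))]
jaw_tab [(0.87, array([0.6249, 0.1648, 0.0534]))]
((546.1837768554688, -63.255897521972656), (39.152015686035156, 49.41684341430664), 12.128119468688965)
5.2167
```

View pics/w2.png

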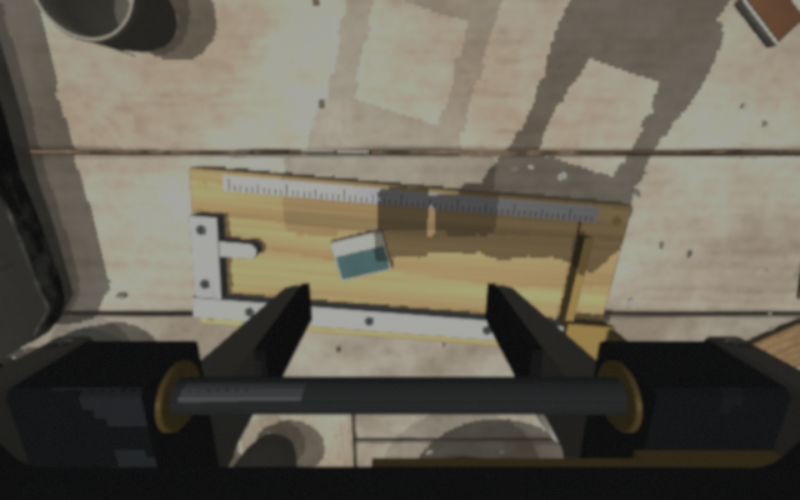

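The close-up shows the tile at (361,255), the pocket corner at (227,297), the keeper nose at (260,250) and the jaw blade at x≈578. I'll fit the gauge pose from these edges.

Run:
```python
from h import *
from scipy.optimize import least_squares
c=np.load("w2.npy",allow_pickle=True).item()
P=[((192,170),(-75,-195),14),((632,205),(-75,195),14),((227,297),(40,-165),28),((223,218),None,28)]
for uv,g,z in P: print(g,unproj(np.array(uv)/1.25,c,z/1000))
# averaged network fixes: weights by eye
obs=[((-75,-195),unproj(np.array((192,170))/1.25,c,.014)[:2]),((-75,195),unproj(np.array((632,205))/1.25,c,.014)[:2]),((40,-165),unproj(np.array((227,297))/1.25,c,.028)[:2]),
((0,0),(.5615,-.0235)),((40,-165),(.5871,-.191)),((-8,-132),(.5398,-.1534))]
f=lambda p:np.concatenate([(np.array(p[:2])+[np.cos(p[2])*g[0]/1e3-np.sin(p[2])*g[1]/1e3,np.sin(p[2])*g[0]/1e3+np.cos(p[2])*g[1]/1e3]-np.array(w)) for g,w in obs])
r=least_squares(f,[.56,-.02,-.09]); print(r.x,(r.fun*1000).round(1).reshape(-1,2))
x,y,a=r.x
G=lambda gx,gy:np.array([x+np.cos(a)*gx-np.sin(a)*gy,y+np.sin(a)*gx+np.cos(a)*gy])
im=c["pixels"].copy()
def dr(pts,z,cl=(0,0,255)):
    q=[proj([*G(*[v/1e3 for v in p]),z/1e3],c) for p in pts]
    cv2.polylines(im4,[np.round(np.array(q)*4).astype(np.int32)],False,cl,1)
im4=cv2.resize(im,None,fx=4,fy=4,interpolation=cv2.INTER_CUBIC)
dr([(-75,-195),(-75,195)],14); dr([(40,-165),(40,100)],28); dr([(40,-165),(-40,-165)],28); dr([(-75,-195),(75,-195)],14,(255,0,0)); dr([(-1,-132),(-1,-165)],28); dr([(-15,-132),(-15,-165)],28)
cv2.imwrite("pics/ov.png",im4[480:1080,560:1360])
np.save("g.npy",r.x)
tx=np.array([.547,-.064])-[x,y]; R=np.array([[np.cos(a),np.sin(a)],[-np.sin(a),np.cos(a)]]); print("tile in gauge",R@tx, "tab",R@(np.array([.629,.165])-[x,y]))
```

```text
(-75, -195) [ 0.47263049 -0.20736278  0.014     ]
(-75, 195) [0.50288934 0.17612425 0.014     ]
(40, -165) [ 0.58468123 -0.18571298  0.028     ]
None [ 0.51179333 -0.17941393  0.028     ]
[ 0.56092406 -0.02185701 -0.08500477] [[-3.  -2.4]
 [-0.1  2.7]
 [ 2.1 -3.9]
 [-0.6  1.6]
 [-0.3  1.3]
 [ 1.9  0.7]]
tile in gauge [-0.01029574 -0.04317301] tab [0.05196552 0.19196213]
```

View pics/ov.png

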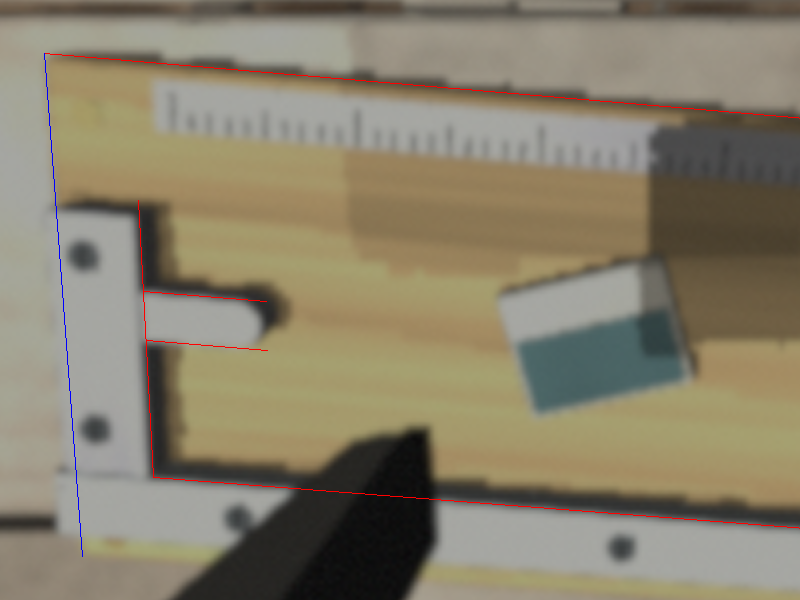

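The overlay agrees with the picture to about 1 mm. Next is phase 1: push the tile to the fence with closed fingers, watching the force.

```bash
cat >> h.py <<'E'
gx0,gy0,a=np.load("g.npy")
def G(x,y,z):  # gauge mm (z above bench, mm) -> world m
    return np.array([gx0+np.cos(a)*x/1e3-np.sin(a)*y/1e3,gy0+np.sin(a)*x/1e3+np.cos(a)*y/1e3,z/1e3])
def toG(w):
    d=np.array(w[:2])-[gx0,gy0]; return np.array([np.cos(a)*d[0]+np.sin(a)*d[1],-np.sin(a)*d[0]+np.cos(a)*d[1]])*1e3
def rot(extra=0): return (Ro.from_euler("z",a+extra)*Ro.from_rotvec([0,np.pi,0])).as_rotvec()
def fG():
    f=np.array(current_contact_force()); return np.array([np.cos(a)*f[0]+np.sin(a)*f[1],-np.sin(a)*f[0]+np.cos(a)*f[1],f[2]])
def creep(p0,p1,ax,lim,step=1.0,speed=.02):
    """step from p0 to p1 (gauge mm) until |change of force along ax| exceeds lim"""
    p0,p1=np.array(p0,float),np.array(p1,float); n=int(np.ceil(np.linalg.norm(p1-p0)/step)); f0=fG(); tr=[]
    for i in range(1,n+1):
        p=p0+(p1-p0)*i/n; line_to(G(*p),max_speed=speed); d=fG()-f0; tr.append(d[ax].round(1))
        if abs(d[ax])>lim: break
    print("creep end",p.round(1),"actual",toG(current_ee_pos()).round(1),tr[-12:],"t",current_clock()); return p
def look(name,z,scale=None):
    c=read_camera("wrist")
    r=cut_out("teal_tile",c)
    if r:
        cn=max(cv2.findContours(r[0]["region"].astype(np.uint8),0,1)[0],key=cv2.contourArea)
        print(cv2.minAreaRect(np.array([toG(unproj(p,c,z)) for p in cn[:,0]],np.float32)))
    cv2.imwrite(f"pics/{name}.png",cv2.resize(c["pixels"],(800,500))); return c
E
python3 - <<'E'
from h import *
set_gripper(0.0)
goto(G(-60,-43,90),rot())
line_to(G(-60,-43,36),max_speed=.1)
print(fG(),current_opening(),current_clock())
line_to(G(-22,-43,36),max_speed=.05)
p=creep((-22,-43,36),(-3,-43,36),0,2.0)
line_to(G(p[0]-15,-43,36),max_speed=.1)
line_to(G(-40,-43,150),max_speed=.25)
c=look("w3",.023); print(find("teal_tile",c),current_clock(),current_joints())
E
```

```text
[ 0.1586206  -0.73602352  0.97599932] 0.010139362779949276 7.7167
creep end [ -8. -43.  36.] actual [ -9.1 -43. ] [np.float64(0.3), np.float64(0.6), np.float64(0.4), np.float64(1.1), np.float64(-0.3), np.float64(0.4), np.float64(0.3), np.float64(-0.9), np.float64(-0.3), np.float64(0.9), np.float64(-1.7), np.float64(-5.5)] t 12.125
[] 13.1833 [-3.50115568e-01  1.02836654e-01  1.83471419e+00  4.87540096e-05
  1.20825064e+00 -1.83586018e+00]
```

View pics/w3.png

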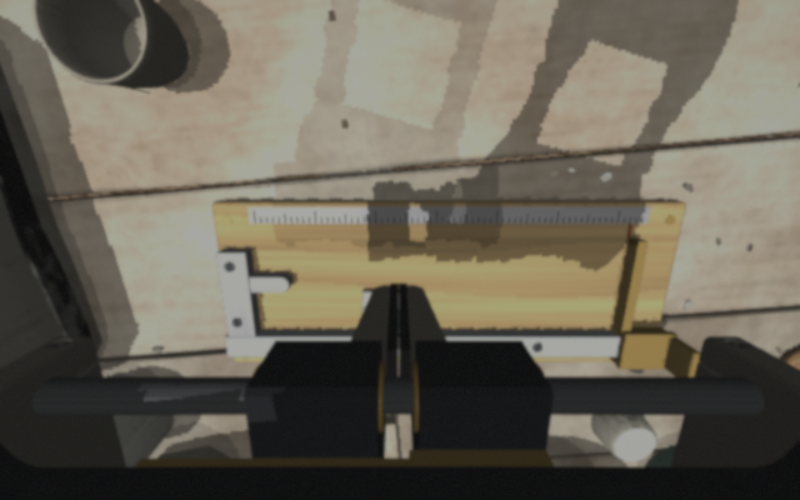

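The tile is mostly hidden behind the fingers, with its corner at about (370,298). The contact point agrees with a flush tile: face at x≈1–2 mm. I'll turn the gripper, look from the staging pose, then slide.

Run:
```python
from h import *
for e in (np.pi/2,-np.pi/2): print(e,inverse_kinematics(G(19,30,120),rot(e)))
e=np.pi/2 if inverse_kinematics(G(19,30,120),rot(np.pi/2)) is not None else -np.pi/2
goto(G(19,30,110),rot(e))
c=look("w4",.023); print(find("teal_tile",c),current_clock(),fG(),find("corner",c),find("keeper_nose",c))
```

```text
1.5707963267948966 None
-1.5707963267948966 [-0.1963158   0.28804241  1.67914068  0.          1.17440956 -0.11131103]
[] 14.8583 [-0.77827396 -0.04327016  1.43059365] [(0.84, array([ 0.5909, -0.1891,  0.0133]))] []
```

View pics/w4.png

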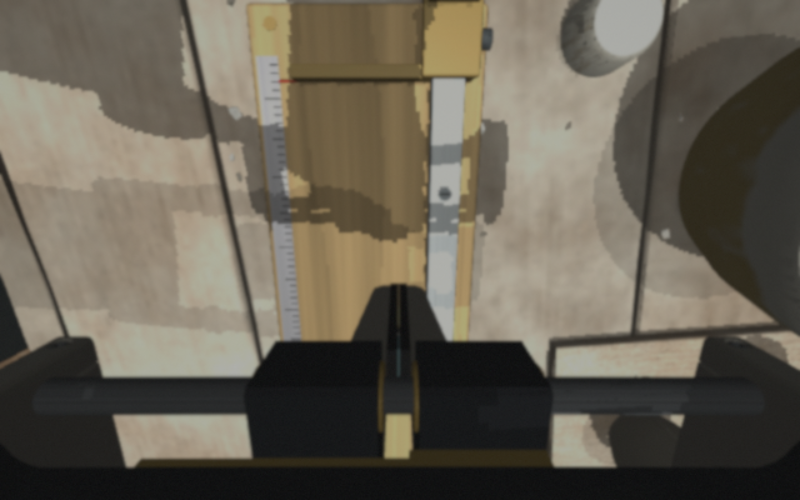

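The camera now looks at the jaw end, with the jaw blade at (350,75) and the tile hidden by the gripper. I'll check the tile with the fixed cameras.

Run:
```python
from h import *
out=[]
for n in ["scene","side"]:
    c=read_camera(n)
    for d in place_of("teal_tile",c)[:1]: print(n,d["p"],toG(world(d["location"],c)))
    r=cut_out("teal_tile",c)
    if r:
        cn=max(cv2.findContours(r[0]["region"].astype(np.uint8),0,1)[0],key=cv2.contourArea)
        print(cv2.minAreaRect(np.array([toG(unproj(p,c,.02)) for p in cn[:,0]],np.float32)))
    u,v=proj(G(21,-60,23),c).astype(int); out.append(cv2.resize(c["pixels"][max(v-50,0):v+50,u-66:u+66],(528,400),interpolation=2)[:, :400])
cv2.imwrite("pics/f5.png",np.hstack(out))
```

```text
scene 0.66 [ 19.32846869 -54.10478221]
((18.795495986938477, -54.21539306640625), (51.46908950805664, 40.11599349975586), 88.6282730102539)
side 0.67 [ 27.1955594  -52.56028892]
((19.214609146118164, -48.415077209472656), (37.63119125366211, 55.414615631103516), 4.309696674346924)
```

View pics/f5.png

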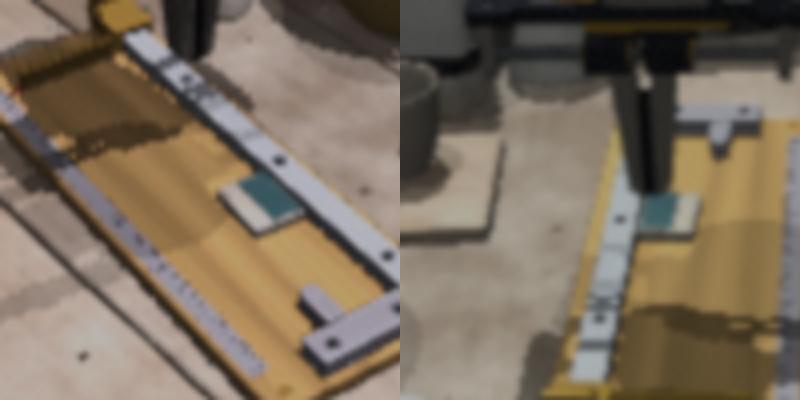

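The tile is flat on the fence at gauge (19,-54). Phase 2: slide it home.

Run:
```python
from h import *
line_to(G(16.5,6,70),max_speed=.25); line_to(G(16.5,6,36),max_speed=.1)
line_to(G(16.5,-12,36),max_speed=.06)
p=creep((16.5,-12,36),(20,-98,36),1,4.0,step=3,speed=.05)
if p[1]<-97: p=creep(p,(20.2,-116,36),1,3.5,step=1)
print(fG())
out=[]
for n in ["scene","side"]:
    c=read_camera(n)
    u,v=proj(G(21,-130,23),c).astype(int); out.append(cv2.resize(c["pixels"][max(v-50,0):v+50,u-50:u+50],(400,400),interpolation=2))
cv2.imwrite("pics/f6.png",np.hstack(out)); print(current_clock())
```

```text
creep end [ 20. -98.  36.] actual [ 20.  -98.2] [np.float64(-0.6), np.float64(-0.8), np.float64(-0.2), np.float64(0.5), np.float64(-0.1), np.float64(-1.0), np.float64(-0.8), np.float64(-0.6), np.float64(-0.6), np.float64(-0.8), np.float64(-1.0), np.float64(-0.3)] t 23.7833
creep end [  20.1 -109.4   36. ] actual [  20.1 -108.7] [np.float64(-0.1), np.float64(0.3), np.float64(0.2), np.float64(-0.8), np.float64(-0.1), np.float64(0.2), np.float64(-0.7), np.float64(-1.0), np.float64(-0.2), np.float64(-0.4), np.float64(-0.4), np.float64(4.4)] t 26.7833
[1.07851543 4.63635901 1.81927161]
26.8833
```

View pics/f6.png

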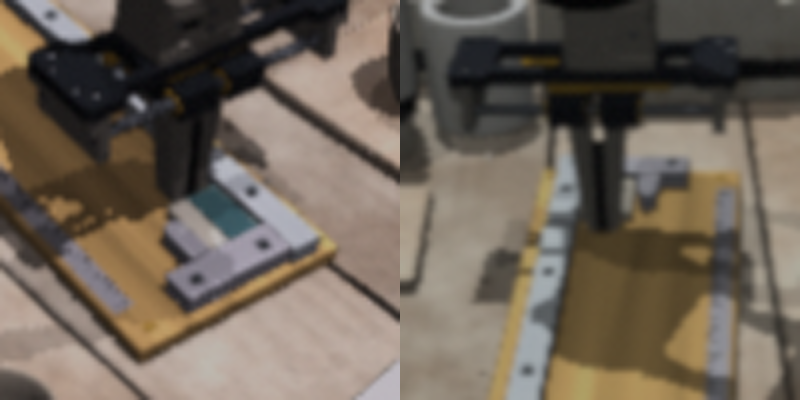

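The tile is home against the end stop and the fence, and the finger stopped at 4.4 N at the expected place. Phase 3: move the jaw.

Run:
```python
from h import *
line_to(G(17,-90,36),max_speed=.08); line_to(G(17,-80,130),max_speed=.25)
c=read_camera("scene"); cv2.imwrite("pics/f7a.png",c["pixels"])
goto(G(50,232,120),rot()); line_to(G(50,232,62),max_speed=.12)
p=creep((50,232,62),(50,-42,62),1,9.0,step=14,speed=.07)
if p[1]<-41: p=creep(p,(50,-64,62),1,3.0,step=.7)
print(fG(),current_clock())
```

```text
creep end [ 50. -42.  62.] actual [ 50.  -42.8] [np.float64(-0.3), np.float64(-1.0), np.float64(0.2), np.float64(0.4), np.float64(-0.2), np.float64(0.6), np.float64(0.3), np.float64(-0.6), np.float64(0.1), np.float64(-0.3), np.float64(-0.3), np.float64(-0.1)] t 36.5167
creep end [ 50.  -61.2  62. ] actual [ 50.  -60.7] [np.float64(2.1), np.float64(1.8), np.float64(1.7), np.float64(1.4), np.float64(1.5), np.float64(1.7), np.float64(2.8), np.float64(1.3), np.float64(1.7), np.float64(1.3), np.float64(1.3), np.float64(4.1)] t 43.5167
[ 0.19770901  4.14517274 -0.01750345] 43.5167
```

Run:
```python
from h import *
for y in (-61.5,-61.8):
    line_to(G(50,y,62),max_speed=.02); f=fG()[1]; print(y,f,toG(current_ee_pos()))
    if f>7: break
line_to(G(50,-35,62),max_speed=.1); line_to(G(50,-20,150),max_speed=.25)
goto(G(-110,-60,170),rot())
print(current_clock())
c=read_camera("wrist"); t=find("teal_tile",c),find("jaw_tab",c); print(t,[toG(x[0][1]) for x in t if x])
im=cv2.resize(c["pixels"],None,fx=4,fy=4,interpolation=2); u,v=(proj(G(20,-130,23),c)*4).astype(int); w=im[max(v-300,0):v+300,max(u-200,0):u+200]
s=read_camera("scene"); u,v=(proj(G(20,-120,23),s)*5).astype(int); im=cv2.resize(s["pixels"],None,fx=5,fy=5,interpolation=2); q=im[v-300:v-300+len(w),u-200:u+200]
cv2.imwrite("pics/f8.png",np.hstack([w,q])); print(w.shape)
```

```text
-61.5 5.996284899759348 [ 49.98010384 -60.76864606]
-61.8 5.738304027020367 [ 50.00470041 -60.79528893]
45.6417
([], []) []
(600, 400, 3)
```

View pics/f8.png

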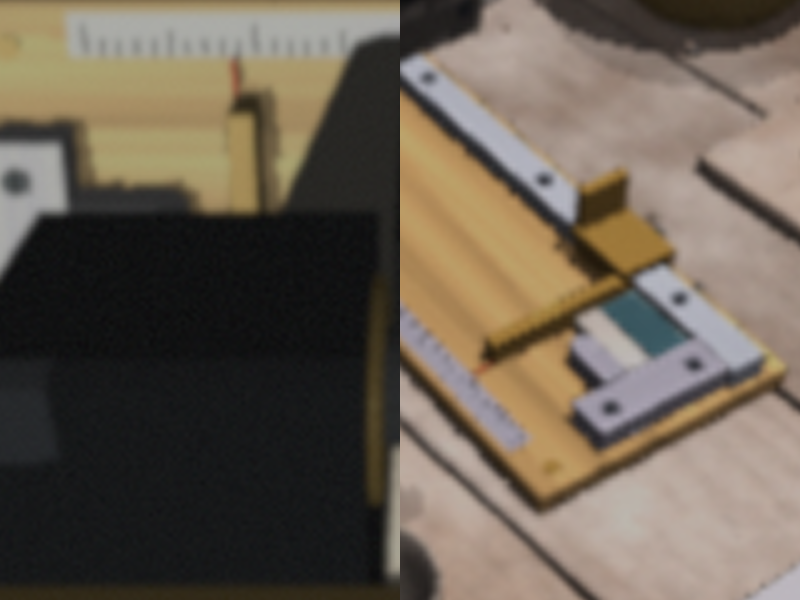

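The right half shows the blade flush against the tile at about (600,300), and the tile against the stop and fence. The force rose to 6 N and the jaw stopped advancing, so it is in contact. The arm is clear.

```bash
python3 -c "
from h import *
print(fG(),current_clock()); print(job_done())"
```

```text
[ 0.98031253  0.23201926 -0.25541917] 45.8417
the job is handed in; nothing more can be done
None
```

The teal tile is flat against the fence and home against the end stop, the brass jaw was then pushed up until it touches the tile, and the job was handed in at 45.8 s with the arm clear.

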